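Snap the cap onto an ink cartridge nozzle and hold it down

TASK

One of the two ink cartridges, the blue one, stands with its nozzle uncapped: pick up the loose blue cap, set it square over that nozzle and press it straight down. It resists, then snaps over the nozzle with a click; keep pushing after the click until it sits fully home on the black sealing ring, and finish while still holding the cap and pressing it firmly down onto the ring, nothing let go. Leave everything else on the table where it is.

Things in the scene. Friction and masses are not known exactly. Their poses are not given: they have to be found in the camera images.
- cap: Loose blue round cap, 46 mm diameter, 44 mm tall, about 40 g, closed top with a white disc, mouth below; it starts mouth down on the table. Origin: centre of its lower rim, z up through its top; yaw is of no matter. The mouth has an inward lip of 29 mm inner diameter, 3 mm thick, level with the rim; above it the cavity is 37 mm wide, to 36 mm up. Grip across the 46 mm.
- seal_top (a point): Centre of the upper face of the open cartridge's black sealing ring when nothing presses on it, 115 mm above the table; z up. The cap is home with its origin here or up to 3 mm below. Its lip meets the snap beads with its origin about 15 mm above here; pushing on takes up to 15 N until the click 7 mm above here; then the beads draw the cap down to the ring.
- nozzle_tip (a point): Top centre of the open cartridge's nozzle, 28 mm straight above seal_top: an upright grey stud, 26 mm diameter, its last 6 mm tapering to 16 mm. Four sprung steel snap beads stand out from it to 35 mm diameter, centred 18.5 mm below this tip.
- seal: Black rubber sealing ring round the foot of that nozzle, 45 mm diameter, 7 mm thick; origin: centre of its underside, 7 mm below seal_top. It is springy: pressed down it gives up to 3 mm, about 2 N at first touch, 6 N at 1 mm, 9 N at 2 mm and 13 N at 3 mm, where it stops.
- open_cartridge: The uncapped cartridge: white cylinder 66 mm diameter with a blue band, upright in a weighted dark square foot 110 x 110 x 24 mm that is fixed to the table; 143 mm tall to the nozzle tip. Origin: centre of the foot's underside; z up. seal_top lies straight above it. A grey clip ring, 80 mm diameter, rises to 46 mm; the white body ends 108 mm up.
- closed_cartridge: A like cartridge with a red band and its red cap already on, 159 mm tall, fixed to the table; not to be handled. Origin: centre of the foot's underside.
- tape: Bystander: roll of yellow tape lying flat, 90 mm diameter, 25 mm tall; origin under its centre.
- screwdriver: Bystander: screwdriver lying on the table, about 200 mm long along its x axis.
- cleaner: Bystander: green bottle of cleaner, 64 mm diameter, 170 mm tall; origin under its centre.
- mug: Bystander: white mug, 80 mm diameter, 95 mm tall; origin under its centre.
- ream: Bystander: ream of paper, 210 x 297 x 50 mm; origin under its centre.
- roller: Bystander: hand ink roller lying on the table, 110 mm wide rubber drum with a wooden handle 125 mm to the drum's -x side; origin under the drum's middle.

How it is judged:
On the way, in this order (a step that is already met when the one before it is completed fails the run):
1. the cap is picked up off the table in the fingers (height (world z) of cap above 0.05 m and contact force between the fingers and cap above 1 N), for 0.2 s.
2. the cap stands square and centred over the nozzle, not yet snapped on (z of cap in the frame of seal_top between 0.01 and 0.03 m and horizontal distance between cap and seal_top below 0.004 m and angle between cap's own z axis and vertical below 0.1 rad).
3. the cap has clicked past the beads and reached the sealing ring (z of cap in the frame of seal_top below 0.002 m and horizontal distance between cap and seal_top below 0.004 m and angle between cap's own z axis and vertical below 0.1 rad), for 0.2 s.
At the end, for the whole second after the job is handed in: The cap is on the blue cartridge's nozzle, rim at most 1 mm above the sealing ring's free height, centred within 4 mm, upright within 0.1 rad, at rest, fingers still on it (over 2 N) and pressing it on the ring with over 4 N; bystanders within 30 mm of their starts (z of cap in the frame of seal_top between -0.006 and 0.001 m and horizontal distance between cap and seal_top below 0.004 m and angle between cap's own z axis and vertical below 0.1 rad and contact force between cap and seal above 4 N and contact force between the fingers and cap above 2 N and linear speed of cap below 0.02 m/s and distance of each of tape, screwdriver, cleaner, mug, ream, roller from where it was at the start of the episode below 0.03 m); the arm keeps its last pose, push and grip.
It fails at once if a bystander is knocked over or shoved more than 30 mm (distance of any of tape, screwdriver, cleaner, mug, ream, roller from where it was at the start of the episode above 0.03 m or angle between any of cleaner, mug's own z axis and vertical above 0.5 rad).
It also fails if it takes over 42 s, if anything falls off the work surface, if the arm or the gripper's body presses on something with over 40 N, if the wrist force passes 120 N, or if a joint passes its speed limit or range.

ROBOT

A 6-joint arm with a two-finger parallel gripper is mounted at the origin on the work surface. World frame = base frame: x ahead of the robot, y to its left, z up, the work surface at z = 0. Lengths are in m, angles in rad, forces in N, time in s.
With the tool pointing down it reaches from about 0.275 to 0.825 m from the base axis. Payload 5.2 kg.
Tool frame: the origin (TCP) lies midway between the tips of the shut fingers; the grasp point (between the pads) lies 19 mm behind it; z points along the fingers, y is the line along which they close (so a half turn about z gives the same grasp; the last joint's range is limited). The gripper opens to 93 mm and grips with 3 to 60 N. Pads are 15 mm wide; open, the fingers measure 128 mm over their backs; the gripper's body (75 mm by 188 mm) begins 65 mm behind the grasp point.
Start: joints at [-1.406, 0.259, 1.535, -0, 1.348, -0.203], TCP at [0.198, -0.513, 0.219] pointing down, gripper open.
Joint ranges: [-3.14, 3.14], [-0.91, 2.08], [0.19, 2.58], [-1.22, 4.36], [0.22, 2.71], [-3.12, 3.12]. Speed limits (rad/s): [2.57, 2.57, 3.14, 3.14, 3.14, 3.14].

INTERFACE

Orientations are given as a unit quaternion [x, y, z, w].
In Python, from station import sensors, optics, manip gives the robot as it stands.
- The arm moves only by the shell command python3 -m jog 'ROWS'. ROWS is JSON, a list of rows, each a list of 7 numbers: the turn, a rotation vector about the world's x, y, z in units of 10 degrees (1.0 is 10 degrees), then the shift along the world's x, y, z in units of 0.15 m (1.0 is 0.15 m), then the gripper command: -1 is fully open, 1 is shut, values between are in proportion. In form: [[rx, ry, rz, dx, dy, dz, gripper], ...]. A call has exactly 8 rows; each row shifts and turns the commanded pose from where the row before left it; what a row does not reach is not made up. A row lasts 1/8 s, in which the tool goes at most 62.5 mm and 10.7 degrees, less where a joint would pass 70% of its speed; a pose out of reach is approached as far as the arm can. A call with a number of a shift or a turn outside -1 to 1 is refused whole. A call with a gripper value outside its range is refused whole. The fingers move at their own pace and stop on an object; the grip force is fixed at half the most. Time passes only in rows, so rows that do not move let the fingers close, or fill a call up. It gives the time, the measured TCP pose, the force, the opening and the grip force at its end, in the units of the state.
- sensors.read_state(): the state, without advancing time (a new reading comes with each control period).
- optics.capture(name): name is "scene" or "top"; returns the picture (420x560x3 uint8, red, green, blue); there is no depth.
- optics.camera_params(name): a dict with "K" (3x3 intrinsics, pixels), "position" and "rotation" of the camera in the world. Camera axes: x right, y down, z forward; pixel columns grow to the right and rows downward; lengths in m; the calibration is good to about 2 mm. A picture is of the moment at which its call begins. camera_params takes no time and is no camera call.
- manip.sign_off(): hands the job in; it is judged then, once.
The state is a dict: "time": time; "joints": joint angles; "joint_vel": joint speeds; "tau": joint torques, N m; "eef_pos": TCP position; "tcp_rot": TCP orientation; "force": force on the tool from outside, world axes, zero at the start; "moment": the same for the moment, N m; "opening": finger opening in m; "finger_force": force on a finger pad.
Only numpy, scipy, OpenCV 4.12 (cv2) and the standard library are available. Lean on these libraries where they do the work, as an engineer would, in place of code of your own. Each camera call takes 0.05 s, during which the arm holds its last target. There are 200 camera calls.

## Working session

There is one attempt and no reset: what is moved stays moved. The work goes in short steps, Python scripts to look and compute and a shell command to move; the robot and the scene stay as the last step left them, time stands still between calls to the robot, and variables do not carry over. Pictures are saved under pics/ and viewed, at most 10 in all, crops included, and the job is handed in when it is done.

```bash
mkdir -p pics
python3 - <<'E'
from station import sensors, optics
import cv2
for n in("scene","top"):
    im=optics.capture(n); cv2.imwrite(f"pics/{n}0.png",im[:,:,::-1]); p=optics.camera_params(n); print(n,p)
s=sensors.read_state(); print(s)
E
```

```text
scene {'K': array([[389.23051182,   0.        , 281.34615454],
       [  0.        , 389.23051182, 206.93407938],
       [  0.        ,   0.        ,   1.        ]]), 'position': array([ 1.28999685, -0.27381272,  0.96720065]), 'rotation': array([ 0.73472903,  0.56349459, -0.22672115, -0.30206724])}
top {'K': array([[475.77848246,   0.        , 277.83660063],
       [  0.        , 475.77848246, 207.077947  ],
       [  0.        ,   0.        ,   1.        ]]), 'position': array([ 0.16961097, -0.04464466,  1.77334748]), 'rotation': array([ 0.7259039 , -0.67973992,  0.07354883, -0.07488481])}
{'time': 0.1, 'joints': array([-1.40581415e+00,  2.59275342e-01,  1.53594149e+00, -2.38666717e-05,
        1.34800780e+00, -2.02804589e-01]), 'joint_vel': array([ 0.00127114, -0.00158879, -0.00068157,  0.00026538,  0.00016846,
       -0.00075957]), 'tau': array([ 2.31009137e-03, -4.38206255e+01, -2.84644067e+01,  7.22315814e-02,
        3.62587266e-02, -5.67686186e-05]), 'eef_pos': array([ 0.19768373, -0.51272935,  0.21791094]), 'tcp_rot': array([ 9.83138395e-01,  1.82861230e-01,  3.79622669e-06, -8.16062106e-04]), 'force': array([-0.10516971, -0.16794505, -0.09478259]), 'moment': array([-0.02013757,  0.07118659, -0.01937527]), 'finger_force': 0.0, 'opening': 0.09328067886635774}
```

View pics/scene0.png

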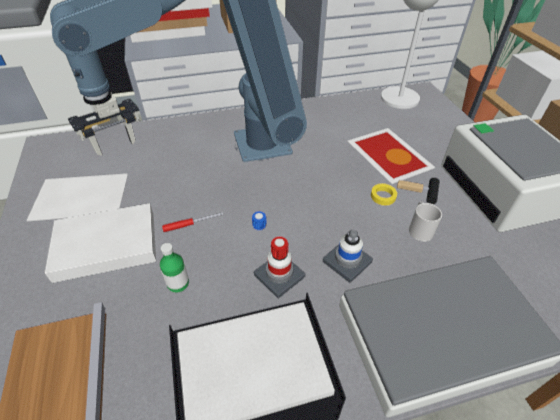

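View pics/top0.png

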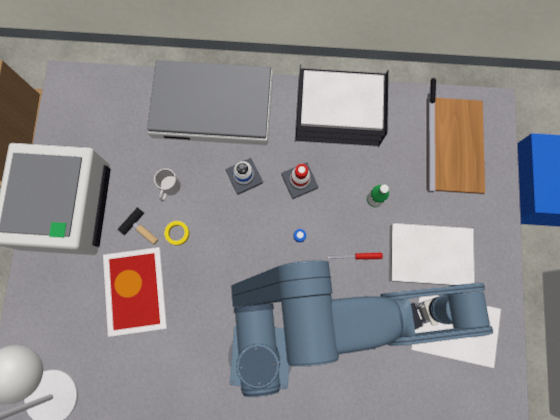

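The scene view shows the cap at about (259,220) and the blue cartridge's nozzle at about (352,236). In the top view they are at about (300,236) and (242,170). I'll put enlarged crops in one picture.

Run:
```python
import cv2,numpy as np
def crop(n,u,v,h=20):
    im=cv2.imread(f"pics/{n}0.png")[v-h:v+h,u-h:u+h]
    im=cv2.resize(im,(290,290),interpolation=cv2.INTER_NEAREST) if 0 else cv2.resize(im,(280,280),interpolation=cv2.INTER_NEAREST)
    for k in range(0,280,35): im[k]=im[k]//2+60; im[:,k]=im[:,k]//2+60
    return im
r=np.vstack([np.hstack([crop("scene",259,220),crop("scene",352,240)]),np.hstack([crop("top",300,236),crop("top",242,172)])])
cv2.imwrite("pics/c.png",r)
```

```text
(no output)
```

View pics/c.png

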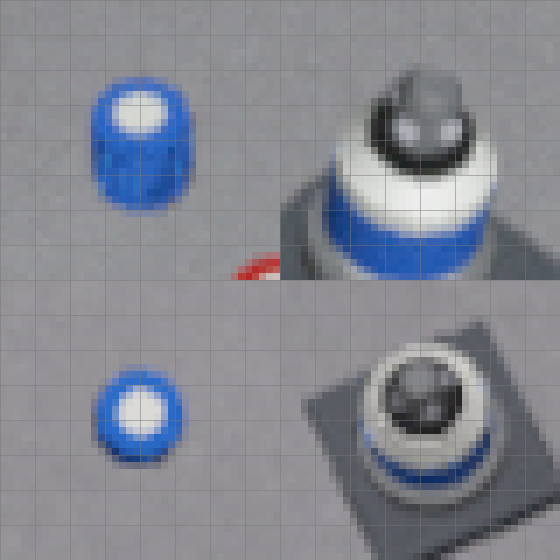

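The white cap disc reads about (258.4,215.5) in scene and (299.5,234.2) in top. The seal's upper face reads about (351.9,237.8) and (242.1,168.2). Next I'll intersect these rays with the known heights, then overlay the outlines as a check.

```bash
cat > h.py <<'E'
import numpy as np,cv2
from scipy.spatial.transform import Rotation as R
from station import optics
P={n:optics.camera_params(n) for n in("scene","top")}
def cen(n,px,z):
    p=P[n]; d=R.from_quat(p["rotation"]).as_matrix()@np.linalg.inv(p["K"])@[px[0],px[1],1]
    c=p["position"]; return c+d*(z-c[2])/d[2]
def proj(n,X):
    p=P[n]; c=(np.atleast_2d(X)-p["position"])@R.from_quat(p["rotation"]).as_matrix(); q=c@p["K"].T; return q[:,:2]/q[:,2:]
def circ(c,r,z):
    t=np.linspace(0,2*np.pi,60); return np.c_[c[0]+r*np.cos(t),c[1]+r*np.sin(t),0*t+z]
def over(im,n,u,v,cs,h=20,S=14):
    b=cv2.resize(im[v-h:v+h,u-h:u+h],None,fx=S*20/h/2,fy=S*20/h/2,interpolation=cv2.INTER_NEAREST); k=S*10/h
    for c,r,z in cs: cv2.polylines(b,[np.int32(((proj(n,circ(c,r,z))-[u-h,v-h]+.5)*k))],True,(0,255,255),1)
    return b
E
python3 - <<'E'
from h import *
a=cen("scene",(258.4,215.5),.044);b=cen("top",(299.5,234.2),.044)
c=cen("scene",(351.9,237.8),.115);d=cen("top",(242.1,168.2),.115)
print(a,b,c,d,sep="\n")
m=(a+b)/2; k=(c+d)/2
im={n:cv2.imread(f"pics/{n}0.png") for n in P}
C=[(m,.023,0),(m,.023,.044)];N=[(k,.0225,.115),(k,.033,.108),(k,.008,.143)]
cv2.imwrite("pics/o.png",np.vstack([np.hstack([over(im["scene"],"scene",259,220,C),over(im["scene"],"scene",352,240,N)]),np.hstack([over(im["top"],"top",300,236,C),over(im["top"],"top",242,172,N)])]))
E
```

```text
[ 0.4384465  -0.11273786  0.044     ]
[ 0.44207207 -0.11522972  0.044     ]
[0.65680044 0.11281732 0.115     ]
[0.65857341 0.10883741 0.115     ]
```

View pics/o.png

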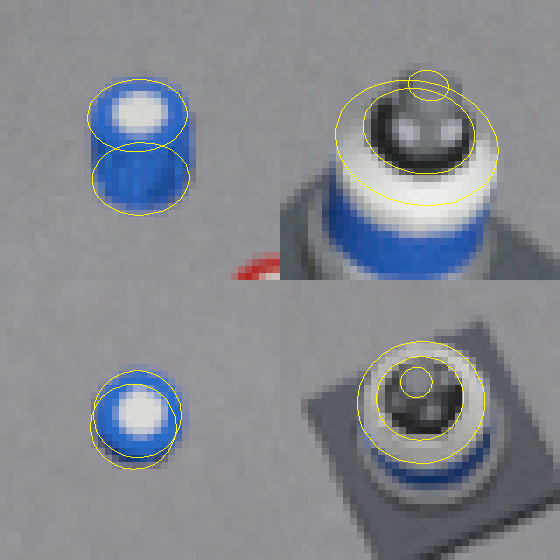

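The overlay fits to about half a pixel. The two cameras differ by about 3 mm, so I'm using the mean: cap (0.440,-0.114) and seal (0.658,0.111). Moving above the cap.

```bash
python3 -m jog '[[0,0,0,0.101,0.166,-0.041,-1],[0,0,0,0.101,0.166,-0.041,-1],[0,0,0,0.101,0.166,-0.041,-1],[0,0,0,0.101,0.166,-0.041,-1],[0,0,0,0.101,0.166,-0.041,-1],[0,0,0,0.101,0.166,-0.041,-1],[0,0,0,0.101,0.166,-0.041,-1],[0,0,0,0.101,0.166,-0.041,-1]]'
python3 -m jog '[[0,0,0,0.101,0.166,-0.041,-1],[0,0,0,0.101,0.166,-0.041,-1],[0,0,0,0.101,0.166,-0.041,-1],[0,0,0,0.101,0.166,-0.041,-1],[0,0,0,0.101,0.166,-0.041,-1],[0,0,0,0.101,0.166,-0.041,-1],[0,0,0,0.101,0.166,-0.041,-1],[0,0,0,0.101,0.166,-0.041,-1]]'
```

```text
time: 1.1
eef_pos: [0.3192, -0.3129, 0.169]
tcp_rot: [0.983, 0.183, -0.0, -0.0]
force: [0.6, -0.4, 0.4]
opening: 0.0931
finger_force: 0.0
time: 2.1
eef_pos: [0.4404, -0.1138, 0.1198]
tcp_rot: [0.983, 0.183, -0.0, -0.0]
force: [-0.3, 0.2, -0.8]
opening: 0.0934
finger_force: 0.0
```

```bash
python3 -m jog '[[0,0,0,0,0,-0.12,-1],[0,0,0,0,0,-0.12,-1],[0,0,0,0,0,-0.12,-1],[0,0,0,0,0,-0.12,-1],[0,0,0,0,0,-0.12,-1],[0,0,0,0,0,-0.08,-1],[0,0,0,0,0,-0.05,-1],[0,0,0,0,0,0,-1]]'
python3 -m jog '[[0,0,0,0,0,0,1],[0,0,0,0,0,0,1],[0,0,0,0,0,0,1],[0,0,0,0,0,0,1],[0,0,0,0,0,0,1],[0,0,0,0,0,0,1],[0,0,0,0,0,0,1],[0,0,0,0,0,0,1]]'
```

```text
time: 3.1
eef_pos: [0.44, -0.1147, 0.0104]
tcp_rot: [0.983, 0.183, -0.0, -0.0]
force: [0.4, 0.2, 0.0]
opening: 0.0933
finger_force: 0.0
time: 4.1
eef_pos: [0.4402, -0.1148, 0.0108]
tcp_rot: [0.983, 0.183, 0.0, 0.0]
force: [0.5, -0.4, 2.0]
opening: 0.0458
finger_force: 30.0
```

Gripped: the opening is 45.8 mm. Lifting, then carrying to the nozzle.

```bash
python3 -m jog '[[0,0,0,0,0,0.08,1],[0,0,0,0,0,0.16,1],[0,0,0,0,0,0.16,1],[0,0,0,0,0,0.16,1],[0,0,0,0,0,0.16,1],[0,0,0,0,0,0.16,1],[0,0,0,0,0,0.16,1],[0,0,0,0,0,0.08,1]]'
python3 -m jog '[[0,0,0,0.11,0.114,0,1],[0,0,0,0.11,0.114,0,1],[0,0,0,0.11,0.114,0,1],[0,0,0,0.11,0.114,0,1],[0,0,0,0.11,0.114,0,1],[0,0,0,0.11,0.114,0,1],[0,0,0,0.11,0.114,0,1],[0,0,0,0.11,0.114,0,1]]'
python3 -m jog '[[0,0,0,0.11,0.114,0,1],[0,0,0,0.11,0.114,0,1],[0,0,0,0.11,0.114,0,1],[0,0,0,0.11,0.114,0,1],[0,0,0,0.07,0.07,0,1],[0,0,0,0.05,0.044,0,1],[0,0,0,0,0,0,1],[0,0,0,0,0,0,1]]'
python3 - <<'E'
from h import *
from station import sensors
s=sensors.read_state();print(s["eef_pos"],s["force"])
e=s["eef_pos"]; z=e[2]-.0104; k=(.6577,.1108)
out=[]
for n,(u,v) in(("scene",(354,228)),("top",(242,168))):
    im=optics.capture(n)[:,:,::-1].copy(); cv2.imwrite(f"pics/{n}1.png",im)
    b=im[v-25:v+25,u-25:u+25]; b=cv2.resize(b,(500,500),interpolation=cv2.INTER_NEAREST)
    for q in range(0,500,50): b[q]=b[q]//2+50;b[:,q]=b[:,q]//2+50
    out.append(b[:, :390] if 0 else b[:,50:440])
cv2.imwrite("pics/h1.png",np.hstack(out))
E
```

```text
time: 5.1
eef_pos: [0.4406, -0.115, 0.1806]
tcp_rot: [0.983, 0.183, 0.001, 0.001]
force: [0.6, 0.2, -0.9]
opening: 0.0462
finger_force: 30.0
time: 6.1
eef_pos: [0.5723, 0.0227, 0.1784]
tcp_rot: [0.983, 0.183, -0.001, -0.0]
force: [0.1, -0.3, -0.7]
opening: 0.0458
finger_force: 30.0
time: 7.1
eef_pos: [0.6558, 0.1069, 0.1787]
tcp_rot: [0.983, 0.183, -0.0, 0.0]
force: [-0.0, 0.0, -1.1]
opening: 0.046
finger_force: 30.0
[0.65580434 0.10693867 0.17869557] [-0.03031567  0.0233454  -1.05878609]
```

View pics/h1.png

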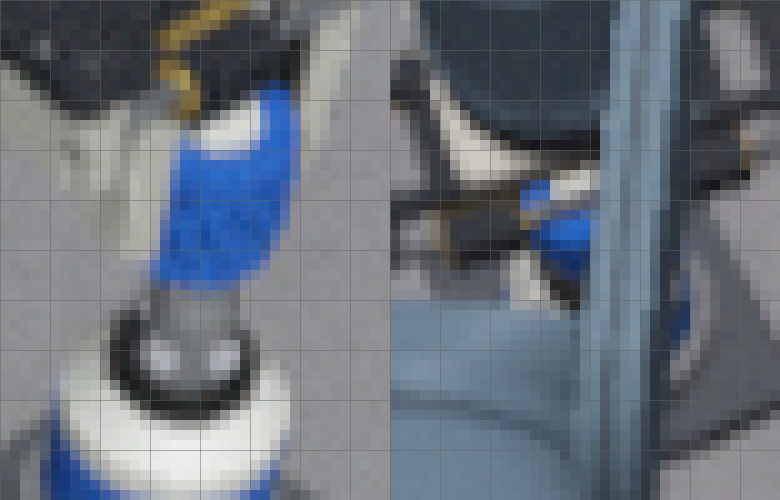

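The scene crop shows the cap above the nozzle, with its rim bottom near (355,232) and its right edge near column 364. The left finger hides its left edge, and the arm blocks the top view. I'll overlay outlines in the scene view to fit the cap's offset.

Run:
```python
from h import *
im=cv2.imread("pics/scene1.png"); z=.1787-.0106
o=[]
for c,k in (((.6540,.1090),(.6568,.1128)),((.6555,.1090),(.6575,.1120))):
    o.append(over(im,"scene",354,228,[(c,.023,z),(c,.023,z+.044),(k,.0225,.115),(k,.033,.108),(k,.013,.137)],h=20,S=28)[:, 80:480])
cv2.imwrite("pics/o2.png",np.hstack(o))
```

```text
(no output)
```

View pics/o2.png

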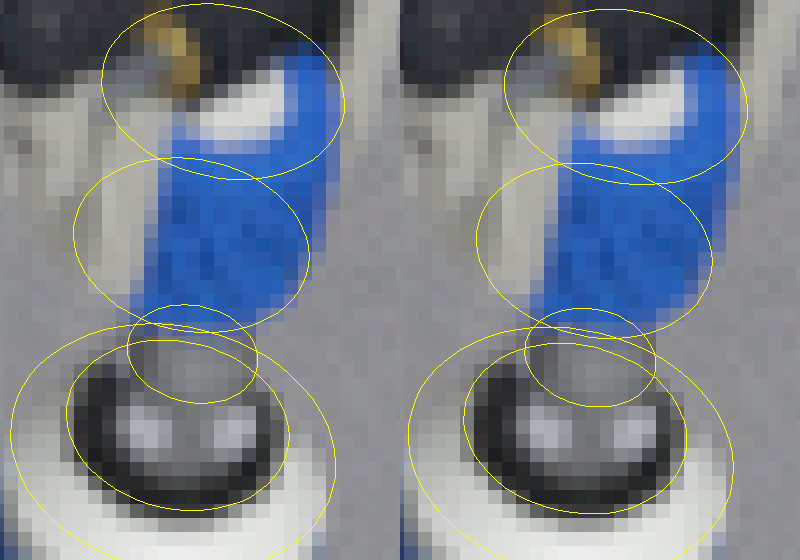

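The cap fits the outline, so the correction is about +2.5 mm in x and +3 mm in y. Applying it, then lowering over the taper while watching the sideways force.

```bash
python3 -m jog '[[0,0,0,0.017,0.02,0,1],[0,0,0,0,0,-0.03,1],[0,0,0,0,0,-0.03,1],[0,0,0,0,0,-0.03,1],[0,0,0,0,0,-0.03,1],[0,0,0,0,0,-0.03,1],[0,0,0,0,0,-0.02,1],[0,0,0,0,0,0,1]]'
python3 -m jog '[[0,0,0,0,0,-0.007,1],[0,0,0,0,0,-0.007,1],[0,0,0,0,0,-0.007,1],[0,0,0,0,0,-0.007,1],[0,0,0,0,0,-0.007,1],[0,0,0,0,0,-0.007,1],[0,0,0,0,0,0,1],[0,0,0,0,0,0,1]]'
```

```text
time: 8.2
eef_pos: [0.6586, 0.1105, 0.1529]
tcp_rot: [0.983, 0.183, -0.0, -0.0]
force: [-0.6, -0.6, 0.3]
opening: 0.0456
finger_force: 30.0
time: 9.2
eef_pos: [0.6588, 0.1105, 0.147]
tcp_rot: [0.983, 0.183, 0.0, 0.0]
force: [-0.3, 0.2, -0.7]
opening: 0.0458
finger_force: 30.0
```

There is no side force with the lip already below the taper, so it is centred within 1.5 mm. Pressing on.

```bash
python3 -m jog '[[0,0,0,0,0,-0.01,1],[0,0,0,0,0,-0.01,1],[0,0,0,0,0,-0.01,1],[0,0,0,0,0,-0.01,1],[0,0,0,0,0,-0.01,1],[0,0,0,0,0,-0.01,1],[0,0,0,0,0,0,1],[0,0,0,0,0,0,1]]'
python3 -m jog '[[0,0,0,0,0,-0.008,1],[0,0,0,0,0,-0.008,1],[0,0,0,0,0,-0.008,1],[0,0,0,0,0,-0.008,1],[0,0,0,0,0,0,1],[0,0,0,0,0,0,1],[0,0,0,0,0,0,1],[0,0,0,0,0,0,1]]'
```

```text
time: 10.2
eef_pos: [0.6589, 0.1108, 0.1394]
tcp_rot: [0.983, 0.183, 0.001, -0.0]
force: [-2.2, 1.7, 7.0]
opening: 0.0458
finger_force: 30.0
time: 11.2
eef_pos: [0.6596, 0.1111, 0.137]
tcp_rot: [0.983, 0.183, 0.002, 0.0]
force: [-5.4, 1.5, 16.4]
opening: 0.0459
finger_force: 30.0
```

The cap is on the beads at 16 N, with about 5 N pushing it toward −x. I'll shift −1 mm in x and keep pressing.

```bash
python3 -m jog '[[0,0,0,-0.008,0,-0.008,1],[0,0,0,0,0,-0.008,1],[0,0,0,0,0,-0.008,1],[0,0,0,0,0,-0.008,1],[0,0,0,0,0,0,1],[0,0,0,0,0,0,1],[0,0,0,0,0,0,1],[0,0,0,0,0,0,1]]'
```

```text
time: 12.2
eef_pos: [0.6572, 0.1105, 0.1279]
tcp_rot: [0.983, 0.183, -0.0, -0.0]
force: [0.6, 0.5, -3.7]
opening: 0.0457
finger_force: 30.0
```

It clicked: the force dropped to −3.7 N and the tool fell to 0.128. Pressing on to the ring.

```bash
python3 -m jog '[[0,0,0,0,0,-0.008,1],[0,0,0,0,0,-0.008,1],[0,0,0,0,0,-0.008,1],[0,0,0,0,0,-0.008,1],[0,0,0,0,0,0,1],[0,0,0,0,0,0,1],[0,0,0,0,0,0,1],[0,0,0,0,0,0,1]]'
```

```text
time: 13.2
eef_pos: [0.6579, 0.1105, 0.1247]
tcp_rot: [0.983, 0.183, 0.001, 0.0]
force: [-1.0, -0.1, 5.9]
opening: 0.0458
finger_force: 30.0
```

```bash
python3 -m jog '[[0,0,0,-0.003,0,-0.008,1],[0,0,0,0,0,-0.008,1],[0,0,0,0,0,-0.004,1],[0,0,0,0,0,0,1],[0,0,0,0,0,0,1],[0,0,0,0,0,0,1],[0,0,0,0,0,0,1],[0,0,0,0,0,0,1]]'
python3 - <<'E'
from h import *
im=optics.capture("scene")[:,:,::-1].copy(); k=(.6568,.1128)
cv2.imwrite("pics/f.png",over(im,"scene",354,228,[(k,.023,.114),(k,.023,.158),(k,.033,.108)],h=20,S=28))
E
```

```text
time: 14.2
eef_pos: [0.658, 0.1105, 0.1231]
tcp_rot: [0.983, 0.183, 0.002, 0.0]
force: [-2.2, 0.7, 10.6]
opening: 0.0457
finger_force: 30.0
```

View pics/f.png

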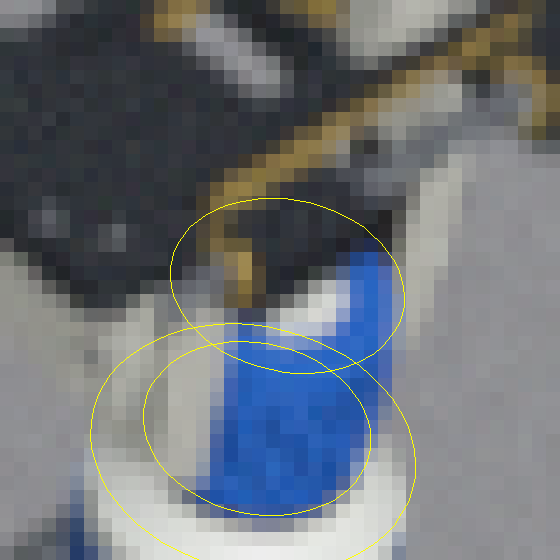

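The picture shows the cap's rim on the predicted seated outline, with no black ring showing under it. It is pressed at 10.6 N and still held. Handing in.

```bash
python3 -c "
from station import manip
print(manip.sign_off())"
```

```text
the job is handed in; nothing more can be done
None
```

The blue cap clicked over the nozzle and sits on the sealing ring, still gripped and pressed down at about 10.6 N; I've handed the job in, and no verdict came back.

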